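# Change over the anvils of a press tester

## Task

Change over the anvils of the tester, which are all in the wrong places: mount the vee block on the tester's stage, centred, with its groove along the long side of the stage's top, and put the round anvil and the square anvil back on the storage plates of their own outline, standing upright in the middle. The vee block's own oblong plate is free to park something on meanwhile, and is left empty at the end. Do not disturb the bottle, the lighter or the screwdriver.

Things in the scene. Friction and masses are not known exactly. Their poses are not given: they have to be found in the camera images.
- anvil_round: Round steel anvil, loose, about 0.5 kg: upright cylinder 46 mm in diameter and 32 mm high, with a narrower step 38 mm in diameter on top, 40 mm high in all. At the start it stands on the stage. Origin: centre of its underside; z up along its axis.
- anvil_square: Square steel anvil, loose, about 0.5 kg: upright block 42 x 42 mm, 40 mm high, small dark holes in its flat top. At the start it stands on the round storage plate. Origin: centre of its underside; x and y square to its sides, z up.
- anvil_vee: Steel vee block, loose, about 0.5 kg: 66 mm long (x), 34 mm wide (y), 40 mm high, with a 90-degree V groove, 24 mm wide and 12 mm deep, along x in its top; the sides that face +y and -y are flat over the full height. At the start it stands on the square storage plate. Origin: centre of its underside; z up.
- stage: The tester's positioning stage, a low dark steel cross-slide on the bench with two small aluminium micrometer thimbles at its side, fixed. Its flat top plate is 100 mm long (x) and 62 mm wide (y), 45 mm above the bench; the thimbles stick out below the top, at most 75 mm from the centre. The vee block goes here. Origin: centre of its underside on the bench; z up.
- plate_round: Round storage plate, 90 mm in diameter, home of the round anvil. Lies flat on the bench and is fixed; flat black top with a thin rubber inlay, also black, of the same outline, no rim. Origin: centre of its underside on the bench; the top is 12 mm above it; z up.
- plate_square: Square storage plate, 84 x 84 mm, home of the square anvil; x and y square to its sides. Lies flat on the bench and is fixed; flat black top with a thin rubber inlay, also black, of the same outline, no rim. Origin: centre of its underside on the bench; the top is 12 mm above it; z up.
- plate_oblong: Oblong storage plate, 100 mm (x) by 62 mm (y), the vee block's own; empty at the start, the free spot. Lies flat on the bench and is fixed; flat black top with a thin rubber inlay, also black, of the same outline, no rim. Origin: centre of its underside on the bench; the top is 12 mm above it; z up.
- bottle: Small white bottle with a black cap, 36 mm in diameter, 85 mm high, standing near the work; a bystander, leave alone. Origin: centre of its underside.
- lighter: Yellow lighter, a test sample, 78 x 24 x 12 mm, lying along its x; a bystander, leave alone. Origin: centre of its underside.
- screwdriver: Screwdriver, about 150 mm long, lying along its x; a bystander, leave alone. Origin: on its underside near the middle.
Not all that is in view belongs to the job. What is shaped like the anvil_square but green or orange is not meant. Leave any yellow look-alike of the anvil_round alone.

How it is judged:
By the outcome, as a careful person would: the job done as asked, in the order asked, and still so for the second after the job is handed in, with the robot touching nothing.
It also fails if it takes over 109 s, if anything falls off the work surface, if the arm or the gripper's body presses on something with over 40 N, if the wrist force passes 120 N, or if a joint passes its speed limit or range.

## Robot

A 6-joint arm with a two-finger parallel gripper is mounted at the origin on the work surface. World frame = base frame: x ahead of the robot, y to its left, z up, the work surface at z = 0. Lengths are in mm, angles in rad, forces in N, time in s.
With the tool pointing down it reaches from about 250 to 850 mm from the base axis. Payload 12.5 kg.
Tool frame: the origin (TCP) lies at the very end of the fingers, on their centre line; the grasp point (between the pads) lies 19 mm behind it; z points along the fingers, y is the line along which they close (so a half turn about z gives the same grasp; the last joint's range is limited). The gripper opens to 93 mm and grips with 3 to 60 N. Pads are 15 mm wide; open, the fingers measure 128 mm over their backs; the gripper's body (75 mm by 188 mm) begins 65 mm behind the grasp point.
Start: joints at [-1.349, 0.351, 1.652, -0, 1.139, -0.085], TCP at [166.125, -524.297, 218.633] pointing down, gripper open.
Joint ranges: [-2.75, 2.75], [-0.79, 2.1], [0.01, 2.65], [-1.57, 4.71], [0.07, 3.14], [-2.87, 2.87]. Speed limits (rad/s): [2.22, 2.22, 2.79, 3.14, 3.14, 3.14].

## Interface

Orientations are given as a rotation vector (axis times angle).
In Python, from rig import state, camera, calibration, hand_in, search_frame, outline_of, mark_of gives the robot as it stands. The module is installed in compiled form; this text tells all that it offers.
- The arm moves only by the tool arm_command, never from a script. Its argument "moves" is a list of rows, each an object with "xyz": the shift along the tool's x, y, z in m, a list of three; "yaw": the turn about the tool's z in rad. A call has 1 to 10 rows; each row shifts and turns the commanded pose from where the row before left it, along the tool's axes as they then stand; what a row does not reach is not made up. A row lasts 1/10 s, in which the tool goes at most 50 mm and 8.59 degrees, less where a joint would pass 70% of its speed; a pose out of reach is approached as far as the arm can. A call is refused whole if a number of a shift passes 0.05 or a number of a turn 0.15, either way. A call with a gripper value outside its range is refused whole. "fingers" is the finger opening in m, from 0 to 0.093, set as the call begins (left out, the last holds). The fingers move at their own pace and stop on an object; the grip force is fixed at half the most. Time passes only in rows, so rows that do not move let the fingers close. It gives the time, the measured TCP pose, the force, the opening and the grip force at its end, in the units of the state.
- state(): the state, without advancing time (a new reading comes with each control period).
- camera(name): name is "side" or "top"; returns the picture (480x640x3 uint8, red, green, blue); there is no depth.
- calibration(name): a dict with "fx", "fy", "cx", "cy" (pixels), "k1" (the pictures are not rectified: a ray, as slopes to the right and down, at radius r is drawn at 1 + k1 r^2 times it, then the intrinsics apply), "origin" and "rotation" of the camera in the world. Camera axes: x right, y up, looking along -z (the intrinsics and any distortion apply to the point x, -y, -z); pixel columns grow to the right and rows downward; lengths in mm; the calibration is good to about 2 mm. A picture is of the moment at which its call begins. calibration takes no time and is no camera call.
- hand_in(): hands the job in; it is judged then, once.
Trained networks look in the newest picture that a camera, given by its name, has taken for a name from the list of things; names that differ only in an ending like _2 or _b are one class to them, and where a whole thing is asked for, a point or a joint stands for the part that bears it (a point fixed in the world has none). Each returns a list of dicts, best first, with "p" (0 to 1); they miss things now and then, are a little off and sometimes report something else, mostly with a low value. They report only what shows in the picture. A call takes as long as a camera call. They do not tell look-alikes from the thing itself.
- search_frame(label, camera): "xy" ([column, row] in pixels, amid what is visible of it).
- outline_of(label, camera): "region" (480x640 bool, what is visible of it) and "xy" ([column, row] in pixels, amid what is visible of it).
- mark_of(label, camera): "xy" ([column, row] in pixels: a listed point, or the origin of a listed thing).
The state is a dict: "clock": time; "joint_positions": joint angles; "qvel": joint speeds; "tau": joint torques, N m; "ee_pos": TCP position; "tcp_rot": TCP orientation; "ft_force": force on the tool from outside, world axes, zero at the start; "wrist_torque": the same for the moment, N m; "gripper_width": finger opening in mm; "grip_force": force on a finger pad.
Only numpy, scipy, OpenCV 4.12 (cv2) and the standard library are available. Lean on these libraries where they do the work, as an engineer would, in place of code of your own. Each camera call takes 0.05 s, during which the arm holds its last target. There are 200 camera calls.

## Working session

There is one attempt and no reset: what is moved stays moved. The work goes in short steps, Python scripts to look and compute and a tool call to move; the robot and the scene stay as the last step left them, time stands still between calls to the robot, and variables do not carry over. Pictures are saved under pics/ and viewed, at most 14 in all, crops included, and the job is handed in when it is done.

Besides the shell and the picture viewer there is one more tool, called after "Call:" as name([rows], argument=value, ...), one row to a line, values as JSON. arm_command: Moves the arm, as the interface text tells. Its arguments: {"type":"object","properties":{"moves":{"type":"array"},"fingers":{"type":"number"}},"required":["moves"]}

```bash
mkdir -p pics
cat > h.py <<'E'
import numpy as np, cv2
from rig import *
from scipy.spatial.transform import Rotation as R
def Rm(c):
    r=np.array(c["rotation"],float)
    return r if r.shape==(3,3) else R.from_rotvec(r).as_matrix()
def pix2w(name,uv,z):
    c=calibration(name); uv=np.atleast_2d(np.array(uv,float))
    d=(uv-[c["cx"],c["cy"]])/[c["fx"],c["fy"]]
    s=d.copy()
    for _ in range(20): s=d/(1+c["k1"]*(s**2).sum(1,keepdims=True))
    ray=np.c_[s[:,0],-s[:,1],-np.ones(len(s))]@Rm(c).T
    o=np.array(c["origin"],float)
    return o+ray*((z-o[2])/ray[:,2])[:,None]
def w2pix(name,P):
    c=calibration(name); p=(np.atleast_2d(P)-np.array(c["origin"]))@Rm(c)
    s=np.c_[p[:,0],-p[:,1]]/(-p[:,2:3]); s=s*(1+c["k1"]*(s**2).sum(1,keepdims=True))
    return s*[c["fx"],c["fy"]]+[c["cx"],c["cy"]]
def save(img,n): cv2.imwrite(n,cv2.cvtColor(img,cv2.COLOR_RGB2BGR))
E
python3 - <<'E'
from h import *
for n in("top","side"):
    c=calibration(n); print(c)
    save(camera(n),f"pics/{n}0.png")
s=state();print(s)
for l in "anvil_round anvil_square anvil_vee stage plate_round plate_square plate_oblong bottle lighter screwdriver".split():
    for f in (search_frame,):
        print(l,[(np.round(d["xy"]).tolist(),round(d["p"],2)) for d in f(l,"top")])
E
```

```text
{'fx': 469.9377057779354, 'fy': 469.9377057779354, 'cx': 325.31826243760116, 'cy': 241.14621317739312, 'k1': -0.11904702040371885, 'origin': array([ 507.46688165,   64.69126545, 1034.53756866]), 'rotation': array([ 0.06048212, -0.0885323 , -1.57978735])}
{'fx': 459.79792089348314, 'fy': 459.79792089348314, 'cx': 319.662791347911, 'cy': 235.57464529260744, 'k1': 0.001002819203756512, 'origin': array([433.81717388, 722.29316068, 632.43340189]), 'rotation': array([ 0.13441629, -1.26194983, -2.69537809])}
{'clock': 0.1, 'joint_positions': array([-1.34859199e+00,  3.51211420e-01,  1.65233198e+00,  3.21979888e-05,
        1.13909824e+00, -8.46374618e-02]), 'qvel': array([ 0.00023589,  0.00010112, -0.00274131,  0.00118773, -0.00055328,
       -0.00085465]), 'tau': array([ 1.01607864e-03, -4.98027706e+01, -2.85703772e+01,  7.00637349e-02,
        2.38620490e-02, -1.46303552e-05]), 'ee_pos': array([ 166.07390306, -524.01551945,  218.15003027]), 'tcp_rot': array([-3.10365880e+00, -4.79916206e-01,  6.74084417e-05]), 'ft_force': array([-0.35176917, -0.36511795, -0.73393249]), 'wrist_torque': array([ 0.04024445, -0.0035227 ,  0.01668924]), 'grip_force': 0.0, 'gripper_width': 92.82627585537197}
anvil_round [([420.0, 315.0], 0.95), ([476.0, 307.0], 0.59)]
anvil_square [([210.0, 174.0], 0.82), ([162.0, 232.0], 0.64), ([213.0, 242.0], 0.57)]
anvil_vee [([398.0, 242.0], 0.87)]
stage [([461.0, 311.0], 0.59)]
plate_round [([226.0, 247.0], 0.72), ([388.0, 248.0], 0.6)]
plate_square [([388.0, 244.0], 0.7)]
plate_oblong [([297.0, 296.0], 0.61)]
bottle [([477.0, 222.0], 0.81)]
lighter [([299.0, 219.0], 0.54)]
screwdriver [([218.0, 331.0], 0.97)]
```

View pics/top0.png

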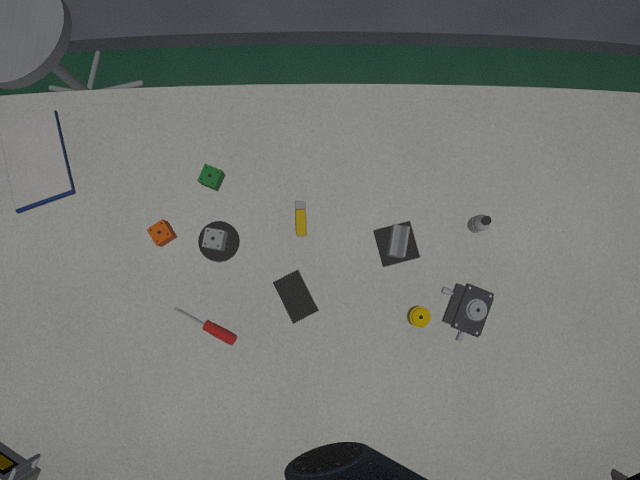

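View pics/side0.png

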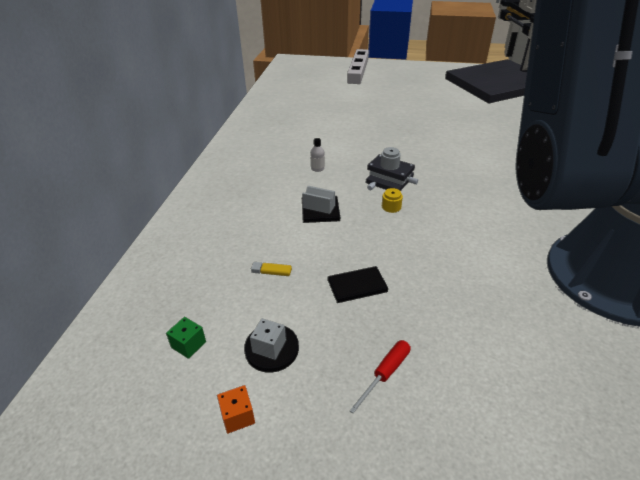

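Top picture: the grey square anvil is at (213,240) on the round plate, with green (211,177) and orange (161,232) look-alikes. The round steel anvil is on the stage at (477,309), with its yellow look-alike at (419,316). The vee block is at (398,241) on the square plate, and the oblong plate is at (296,296). I choose the grey ones and fit poses next.

```bash
cat > fit.py <<'E'
from h import *
from scipy.optimize import minimize
def box(x,y,z0,z1): return np.array([[a*x/2,b*y/2,z] for a in(-1,1) for b in(-1,1) for z in(z0,z1)])
def cyl(d,z0,z1):
    t=np.linspace(0,2*np.pi,40,endpoint=False); return np.vstack([np.c_[d/2*np.cos(t),d/2*np.sin(t),0*t+z] for z in(z0,z1)])
M={"anvil_round":np.vstack([cyl(46,0,32),cyl(38,32,40)]),"anvil_square":box(42,42,0,40),"anvil_vee":box(66,34,0,40),
"plate_round":cyl(90,0,12),"plate_square":box(84,84,0,12),"plate_oblong":box(100,62,0,12),"stagetop":box(100,62,38,45)}
S=4
def sil(cam,label,p,z):
    P=M[label]@R.from_euler('z',p[2]).as_matrix().T+[p[0],p[1],z]
    h=cv2.convexHull(w2pix(cam,P).astype(np.float32))
    return h[:,0]
def poly(hulls,off):
    m=np.zeros((400,400),np.uint8)
    for h in hulls: cv2.fillPoly(m,[np.round((h-off)*S*16+16*(S-1)/2).astype(np.int32)],1,shift=4)
    return m>0
def fit(label,z,regs,p0,others={}):
    """regs: {cam: bool mask}; others: {cam:[hulls]} unioned with the model"""
    T={}
    for c,m in regs.items():
        off=np.round(w2pix(c,[[p0[0],p0[1],z]])[0])-50
        x,y=off.astype(int); mp=np.pad(m.astype(np.uint8),100)[y+100:y+200,x+100:x+200]
        T[c]=(off,cv2.resize(mp*255,(400,400),interpolation=cv2.INTER_LINEAR)>127)
    def cost(q):
        p=np.array(p0)+np.array(q)*[10,10,.2]; t=0
        for c,(off,m) in T.items():
            a=poly([sil(c,label,p,z)]+others.get(c,[]),off); t+=1-(a&m).sum()/(a|m).sum()
        return t/len(T)
    best=None
    for d in ((0,0,0),(.3,-.3,1),(-.3,.3,-1)):
        r=minimize(cost,d,method="Nelder-Mead",options=dict(initial_simplex=np.array(d)+np.vstack([np.zeros(3),np.eye(3)*[.8,.8,1.2]]),maxiter=200,xatol=.005,fatol=1e-5))
        if best is None or r.fun<best.fun: best=r
    return np.array(p0)+best.x*[10,10,.2],best.fun
def region(label,cam,uv):
    ds=[d for d in outline_of(label,cam)]
    ds=[d for d in ds if np.hypot(*(np.array(d["xy"])-uv))<18]
    return ds[0]["region"] if ds else None
E
python3 - <<'E'
from fit import *
uv={"anvil_round":(477,309),"anvil_square":(213,240),"anvil_vee":(398,241)}
sv={"anvil_round":(390,158),"anvil_square":(268,338),"anvil_vee":(319,200)}
zs={"anvil_round":45,"anvil_square":12,"anvil_vee":12}
th={"anvil_round":0,"anvil_square":0.1,"anvil_vee":0.1}
camera("top");camera("side")
hull={}
for l in uv:
    p0=[*pix2w("top",uv[l],zs[l]+30)[0][:2],th[l]]
    rt=region(l,"top",uv[l]);rs=region(l,"side",sv[l])
    for k,rg in (("top",{"top":rt}),("side",{"side":rs}),("both",{"top":rt,"side":rs})):
        if any(v is None for v in rg.values()): print(l,k,"none");continue
        p,f=fit(l,zs[l],rg,p0); print(l,k,np.round(p,2),round(f,3))
    np.savez(f"{l}.npz",p=p)
img={c:cv2.cvtColor(camera(c),cv2.COLOR_RGB2GRAY) for c in("top","side")}
for l,a,tuv,suv,t0 in (("plate_round","anvil_square",(219,241),(272,347),0),("plate_square","anvil_vee",(396,244),(321,209),.25),("plate_oblong",None,(296,296),(358,284),.6)):
    reg={};oth={}
    for c,q in (("top",tuv),("side",suv)):
        m=img[c]<75
        if a:
            h=sil(c,a,np.load(a+".npz")["p"],12); oth[c]=[h]
            mm=np.zeros(m.shape,np.uint8); cv2.fillPoly(mm,[np.round(h).astype(int)],1); m=m|(mm>0)
        n,lab=cv2.connectedComponents(m.astype(np.uint8)); reg[c]=lab==lab[q[1],q[0]]
    p0=[*pix2w("top",tuv,12)[0][:2],t0]
    for k in (["top"],["side"],["top","side"]):
        p,f=fit(l,0,{c:reg[c] for c in k},p0,oth); print(l,k,np.round(p,2),round(f,3),[int(reg[c].sum()) for c in k])
im=camera("top"); im=cv2.resize(im[265:355,410:520],None,fx=7,fy=6.6,interpolation=cv2.INTER_CUBIC); save(im,"pics/stage.png")
im=camera("top"); im=cv2.resize(im[150:280,140:250],None,fx=4,fy=4,interpolation=cv2.INTER_CUBIC); 
im2=cv2.resize(camera("top")[205:335,340:450],None,fx=4,fy=4,interpolation=cv2.INTER_CUBIC);save(np.hstack([im[:,:400],im2[:,:400]]),"pics/anv.png")
E
```

```text
anvil_round top [ 4.5393e+02 -2.6227e+02  3.3000e-01] 0.073
anvil_round side [ 4.5331e+02 -2.6450e+02  3.8000e-01] 0.066
anvil_round both [ 4.5342e+02 -2.6292e+02 -1.7000e-01] 0.076
anvil_square top [ 6.0927e+02  2.8439e+02 -3.0000e-01] 0.118
anvil_square side [ 6.0868e+02  2.8343e+02 -1.5000e-01] 0.045
anvil_square both [ 6.0856e+02  2.8342e+02 -1.9000e-01] 0.092
anvil_vee top [ 6.010e+02 -1.106e+02 -1.700e-01] 0.054
anvil_vee side [ 6.0154e+02 -1.1157e+02 -1.7000e-01] 0.039
anvil_vee both [ 6.0097e+02 -1.1062e+02 -1.7000e-01] 0.051
plate_round ['top'] [6.0791e+02 2.8172e+02 1.5000e-01] 0.049 [1283]
plate_round ['side'] [6.0669e+02 2.7829e+02 2.2000e-01] 0.038 [2201]
plate_round ['top', 'side'] [ 6.0722e+02  2.7994e+02 -8.0000e-02] 0.054 [1283, 2201]
plate_square ['top'] [ 5.9866e+02 -1.1025e+02  2.5000e-01] 0.047 [1416]
plate_square ['side'] [ 5.9805e+02 -1.1421e+02  2.4000e-01] 0.042 [1208]
plate_square ['top', 'side'] [ 5.9833e+02 -1.1141e+02  2.4000e-01] 0.055 [1416, 1208]
plate_oblong ['top'] [4.8669e+02 1.1360e+02 4.6000e-01] 0.053 [1271]
plate_oblong ['side'] [4.8515e+02 1.1075e+02 4.7000e-01] 0.063 [1438]
plate_oblong ['top', 'side'] [4.8559e+02 1.1223e+02 4.7000e-01] 0.064 [1271, 1438]
```

View pics/stage.png

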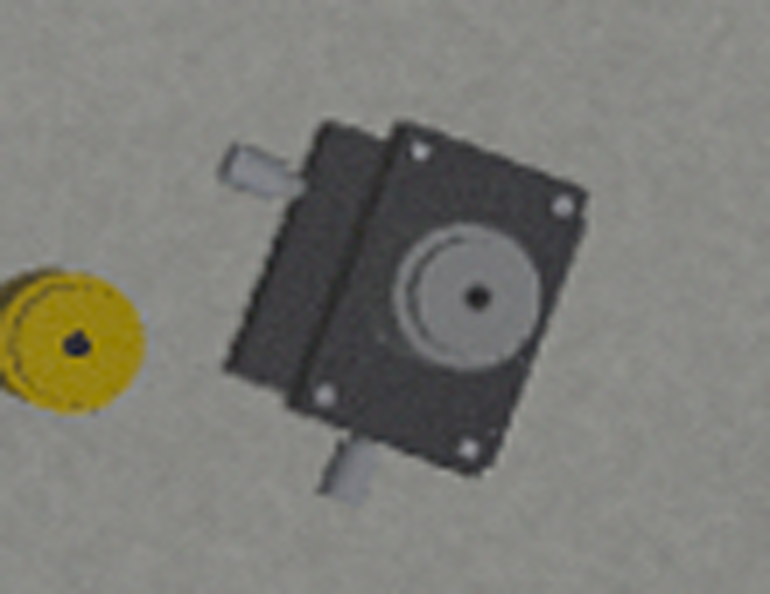

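View pics/anv.png

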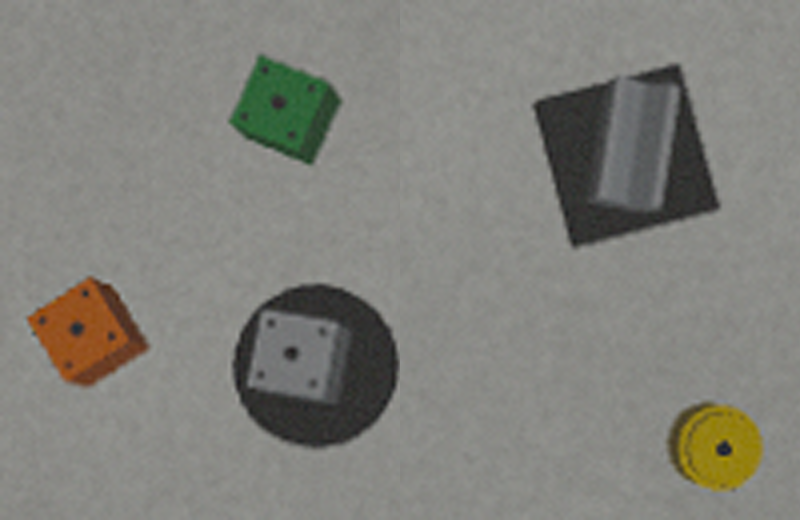

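Stage crop: the four top screws are at (421,150), (563,205), (325,394) and (469,448). The grey stepped cylinder is the round anvil, and the yellow one beside the stage is its look-alike. The other crop confirms the grey square on the round plate and the vee on the square plate.

```bash
cat > go.py <<'E'
from h import *
import sys
def pose():
    s=state(); m=R.from_rotvec(s["tcp_rot"]).as_matrix()
    return s,m,np.arctan2(m[1,0],m[0,0])
if __name__=="__main__":
    s,m,phi=pose(); print("clock",round(s["clock"],2),"pos",np.round(s["ee_pos"],1),"phi",round(phi,4),"z",np.round(m[:,2],3),"q6",round(s["joint_positions"][5],2))
    a=[float(v) for v in sys.argv[1:]]
    if a:
        d=(a[3]-phi+np.pi/2)%np.pi-np.pi/2 if len(a)<5 else a[3]-phi
        yaw=-d; f=phi+d
        v=np.array(a[:3])-s["ee_pos"]
        x=np.array([np.cos(f),np.sin(f),0]); y=np.cross([0,0,-1],x)
        print("yaw first",round(yaw,4),"then tool xyz mm",np.round([v@x,v@y,-v[2]],1))
E
python3 - <<'E'
from h import *
a=np.array([(421,150),(563,205),(325,394),(469,448)],float)
px=np.c_[410+(a[:,0]+.5)/7-.5,265+(a[:,1]+.5)/6.6-.5]
w=pix2w("top",px,45);print(np.round(w,1),w.mean(0))
v=w[0]-w[2]+w[1]-w[3];print(np.linalg.norm(v)/2,np.arctan2(v[1],v[0])); u=w[1]-w[0]+w[3]-w[2];print(np.linalg.norm(u)/2,np.arctan2(u[1],u[0]))
E
python3 go.py 453.8 -262.5 150 0
```

```text
[[ 499.5 -260.6   45. ]
 [ 480.9 -304.8   45. ]
 [ 421.9 -228.4   45. ]
 [ 403.4 -272.8   45. ]] [ 451.44863027 -266.63225658   45.        ]
83.91541655488503 -0.39255956699736727
48.04672113451737 -1.9674347037127276
clock 1.25 pos [ 166.1 -524.3  218.6] phi 0.3068 z [-0.  0. -1.] q6 -0.08
yaw first 0.3068 then tool xyz mm [ 287.7 -261.8   68.6]
```

```bash
python3 go.py 453.8 -262.5 150 -0.392
```

```text
clock 1.25 pos [ 166.1 -524.3  218.6] phi 0.3068 z [-0.  0. -1.] q6 -0.08
yaw first 0.6988 then tool xyz mm [ 165.8 -351.8   68.6]
```

Call:
arm_command([
  {"xyz": [0,0,0],"yaw": 0.14},
  {"xyz": [0,0,0],"yaw": 0.14},
  {"xyz": [0,0,0],"yaw": 0.14},
  {"xyz": [0,0,0],"yaw": 0.14},
  {"xyz": [0,0,0],"yaw": 0.139},
], fingers=0.093)

```text
clock: 1.75
ee_pos: [166.1, -524.3, 218.6]
tcp_rot: [-3.08, 0.621, -0.0]
ft_force: [-0.8, 0.8, -0.4]
gripper_width: 93.2
grip_force: 0.0
```

```bash
python3 go.py 453.8 -262.5 150 -0.392
```

```text
clock 1.75 pos [ 166.1 -524.3  218.6] phi -0.398 z [ 0. -0. -1.] q6 0.62
yaw first -0.006 then tool xyz mm [ 165.8 -351.9   68.6]
```

Call:
arm_command([
  {"xyz": [0.0166,-0.0352,0.0068],"yaw": 0},
  {"xyz": [0.0166,-0.0352,0.0068],"yaw": 0},
  {"xyz": [0.0166,-0.0352,0.0068],"yaw": 0},
  {"xyz": [0.0166,-0.0352,0.0068],"yaw": 0},
  {"xyz": [0.0166,-0.0352,0.0068],"yaw": 0},
  {"xyz": [0.0166,-0.0352,0.0068],"yaw": 0},
  {"xyz": [0.0166,-0.0352,0.0068],"yaw": 0},
  {"xyz": [0.0166,-0.0352,0.0068],"yaw": 0},
  {"xyz": [0.0166,-0.0352,0.0068],"yaw": 0},
  {"xyz": [0.0166,-0.0352,0.0068],"yaw": 0},
])

```text
clock: 2.75
ee_pos: [455.2, -261.2, 150.5]
tcp_rot: [3.081, -0.612, 0.0]
ft_force: [-1.4, -0.9, 0.6]
gripper_width: 93.3
grip_force: 0.0
```

Call:
arm_command([
  {"xyz": [0,0,0],"yaw": 0},
  {"xyz": [0,0,0],"yaw": 0},
])

```text
clock: 2.95
ee_pos: [454.2, -262.1, 150.5]
tcp_rot: [-3.082, 0.61, 0.001]
ft_force: [-0.2, 0.1, -0.2]
gripper_width: 92.5
grip_force: 0.0
```

```bash
python3 go.py 453.8 -262.5 50 -0.392
```

```text
clock 2.95 pos [ 454.2 -262.1  150.5] phi -0.3905 z [-0.  0. -1.] q6 1.35
yaw first 0.0015 then tool xyz mm [ -0.2   0.6 100.5]
```

Call:
arm_command([
  {"xyz": [0,0,0.025]},
  {"xyz": [0,0,0.025]},
  {"xyz": [0,0,0.02]},
  {"xyz": [0,0,0.015]},
  {"xyz": [0,0,0.01]},
  {"xyz": [0,0,0.005]},
  {"xyz": [0,0,0]},
  {"xyz": [0,0,0]},
])

```text
schema error: expected keys xyz, yaw
```

Call:
arm_command([
  {"xyz": [0,0,0]},
  {"xyz": [0,0,0]},
  {"xyz": [0,0,0]},
  {"xyz": [0,0,0]},
  {"xyz": [0,0,0]},
  {"xyz": [0,0,0]},
  {"xyz": [0,0,0]},
  {"xyz": [0,0,0]},
], fingers=0.03)

```text
schema error: expected keys xyz, yaw
```

Call:
arm_command([
  {"xyz": [0,0,0]},
  {"xyz": [0,0,0]},
])

```text
schema error: expected keys xyz, yaw
```

Call:
arm_command([
  {"xyz": [0,0,0.025],"yaw": 0},
  {"xyz": [0,0,0.025],"yaw": 0},
  {"xyz": [0,0,0.02],"yaw": 0},
  {"xyz": [0,0,0.015],"yaw": 0},
  {"xyz": [0,0,0.01],"yaw": 0},
  {"xyz": [0,0,0.005],"yaw": 0},
  {"xyz": [0,0,0],"yaw": 0},
  {"xyz": [0,0,0],"yaw": 0},
])

```text
clock: 3.75
ee_pos: [454.3, -262.9, 51.3]
tcp_rot: [3.081, -0.612, 0.001]
ft_force: [-0.3, 0.2, -0.1]
gripper_width: 93.0
grip_force: 0.0
```

Call:
arm_command([
  {"xyz": [0,0,0],"yaw": 0},
  {"xyz": [0,0,0],"yaw": 0},
  {"xyz": [0,0,0],"yaw": 0},
  {"xyz": [0,0,0],"yaw": 0},
  {"xyz": [0,0,0],"yaw": 0},
  {"xyz": [0,0,0],"yaw": 0},
  {"xyz": [0,0,0],"yaw": 0},
  {"xyz": [0,0,0],"yaw": 0},
], fingers=0.03)

```text
clock: 4.55
ee_pos: [454.1, -262.5, 50.6]
tcp_rot: [3.081, -0.612, 0.0]
ft_force: [0.1, -0.5, -0.6]
gripper_width: 45.2
grip_force: 30.0
```

Call:
arm_command([
  {"xyz": [0,0,0],"yaw": 0},
  {"xyz": [0,0,0],"yaw": 0},
  {"xyz": [0,0,0],"yaw": 0},
])

```text
clock: 4.85
ee_pos: [454.1, -262.5, 50.6]
tcp_rot: [3.081, -0.612, 0.0]
ft_force: [-0.1, -1.3, -0.7]
gripper_width: 45.3
grip_force: 30.0
```

Call:
arm_command([
  {"xyz": [0,0,-0.01],"yaw": 0},
  {"xyz": [0,0,-0.03],"yaw": 0},
  {"xyz": [0,0,-0.03],"yaw": 0},
  {"xyz": [0,0,-0.03],"yaw": 0},
  {"xyz": [0,0,0],"yaw": 0},
  {"xyz": [0,0,0],"yaw": 0},
  {"xyz": [0,0,0],"yaw": 0},
])

```text
clock: 5.55
ee_pos: [453.3, -261.9, 149.2]
tcp_rot: [-3.08, 0.612, 0.004]
ft_force: [0.9, 0.5, -4.7]
gripper_width: 45.5
grip_force: 30.0
```

```bash
python3 go.py 487 113 150 -0.392
python3 - <<'E'
from fit import *
from go import pose
s,m,phi=pose(); e=s["ee_pos"]; z=e[2]-5.6
for c in("top","side"):
    camera(c)
    for d in outline_of("anvil_round",c)[:3]:
        p,f=fit("anvil_round",z,{c:d["region"]},[e[0],e[1],0]); print(c,d["xy"],d["p"],np.round(p,1),round(f,3),"minus tcp",np.round(p[:2]-e[:2],1))
E
```

```text
clock 5.55 pos [ 453.3 -261.9  149.2] phi -0.3923 z [-0.002  0.002 -1.   ] q6 1.35
yaw first -0.0003 then tool xyz mm [-112.1 -359.4   -0.8]
top [416.6, 316.6] 0.64 [ 453.3 -261.9    0. ] 1.0 minus tcp [0. 0.]
top [223.9, 247.5] 0.28 [ 453.3 -261.9    0. ] 1.0 minus tcp [0. 0.]
side [272.0, 268.6] 0.6 [ 453.3 -261.9    0. ] 1.0 minus tcp [0. 0.]
side [396.1, 121.9] 0.57 [ 4.490e+02 -2.639e+02  3.000e-01] 0.482 minus tcp [-4.3 -2. ]
```

Call:
arm_command([
  {"xyz": [-0.0112,-0.036,0],"yaw": 0},
  {"xyz": [-0.0112,-0.036,0],"yaw": 0},
  {"xyz": [-0.0112,-0.036,0],"yaw": 0},
  {"xyz": [-0.0112,-0.036,0],"yaw": 0},
  {"xyz": [-0.0112,-0.036,0],"yaw": 0},
  {"xyz": [-0.0112,-0.036,0],"yaw": 0},
  {"xyz": [-0.0112,-0.036,0],"yaw": 0},
  {"xyz": [-0.0112,-0.036,0],"yaw": 0},
  {"xyz": [-0.0112,-0.036,0],"yaw": 0},
  {"xyz": [-0.0112,-0.036,0],"yaw": 0},
])

```text
clock: 6.75
ee_pos: [487.9, 114.6, 150.2]
tcp_rot: [3.081, -0.612, -0.001]
ft_force: [1.0, -0.7, -4.0]
gripper_width: 45.6
grip_force: 30.0
```

Call:
arm_command([
  {"xyz": [0,0,0.03],"yaw": 0},
  {"xyz": [0,0,0.03],"yaw": 0},
  {"xyz": [0,0,0.02],"yaw": 0},
  {"xyz": [0,0,0.02],"yaw": 0},
  {"xyz": [0,0,0.01],"yaw": 0},
  {"xyz": [0,0,0],"yaw": 0},
  {"xyz": [0,0,0],"yaw": 0},
  {"xyz": [0,0,0],"yaw": 0},
  {"xyz": [0,0,0],"yaw": 0},
])

```text
clock: 7.65
ee_pos: [488.6, 113.0, 41.4]
tcp_rot: [-3.081, 0.612, -0.002]
ft_force: [0.0, 0.2, -4.5]
gripper_width: 45.5
grip_force: 30.0
```

```bash
python3 go.py 487 113 18 -0.392
python3 - <<'E'
from fit import *
from go import pose
camera("top")
print([(np.round(d["xy"]),d["p"]) for d in mark_of("stage","top")])
im=camera("top")
save(cv2.resize(im[265:355,410:520],None,fx=7,fy=6.6,interpolation=cv2.INTER_CUBIC),"pics/stage2.png")
E
```

```text
clock 7.65 pos [488.6 113.   41.4] phi -0.3923 z [ 0.001  0.    -1.   ] q6 2.1
yaw first -0.0003 then tool xyz mm [-1.5  0.7 23.4]
[(array([467., 309.]), 0.59)]
```

View pics/stage2.png

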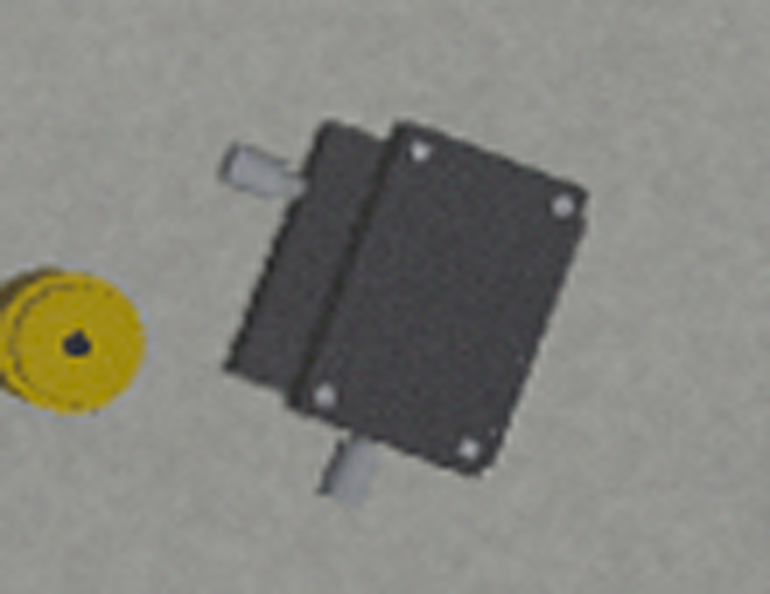

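Stage picture: the stage top is now bare. The screws are at the same pixels as before, and nothing moved.

Call:
arm_command([
  {"xyz": [0,0,0.012],"yaw": 0},
  {"xyz": [0,0,0.008],"yaw": 0},
  {"xyz": [0,0,0.003],"yaw": 0},
  {"xyz": [0,0,0],"yaw": 0},
  {"xyz": [0,0,0],"yaw": 0},
  {"xyz": [0,0,0],"yaw": 0},
])

```text
clock: 8.4
ee_pos: [487.9, 113.0, 17.3]
tcp_rot: [3.081, -0.612, -0.001]
ft_force: [-0.7, 0.4, -1.9]
gripper_width: 45.3
grip_force: 30.0
```

Call:
arm_command([
  {"xyz": [0,0,0],"yaw": 0},
  {"xyz": [0,0,0],"yaw": 0},
  {"xyz": [0,0,0],"yaw": 0},
  {"xyz": [0,0,0],"yaw": 0},
  {"xyz": [0,0,0],"yaw": 0},
  {"xyz": [0,0,0],"yaw": 0},
], fingers=0.093)

```text
clock: 9.0
ee_pos: [488.2, 113.0, 17.7]
tcp_rot: [-3.081, 0.612, -0.0]
ft_force: [-0.1, -0.2, -0.1]
gripper_width: 88.8
grip_force: 0.0
```

```bash
python3 go.py 487 113 150 -0.17
```

```text
clock 9.0 pos [488.2 113.   17.7] phi -0.3922 z [ 0.  0. -1.] q6 2.1
yaw first -0.2222 then tool xyz mm [  -1.2    0.2 -132.3]
```

Call:
arm_command([
  {"xyz": [0,0,-0.03],"yaw": 0},
  {"xyz": [0,0,-0.035],"yaw": 0},
  {"xyz": [0,0,-0.035],"yaw": 0},
  {"xyz": [0,0,-0.03],"yaw": 0},
  {"xyz": [0,0,0],"yaw": -0.111},
  {"xyz": [0,0,0],"yaw": -0.111},
  {"xyz": [0,0,0],"yaw": 0},
])

```text
clock: 9.7
ee_pos: [488.2, 113.0, 147.8]
tcp_rot: [-3.13, 0.264, -0.001]
ft_force: [-0.5, -0.3, 0.3]
gripper_width: 92.9
grip_force: 0.0
```

```bash
python3 go.py 601 -110.8 150 -0.17
```

```text
clock 9.7 pos [488.2 113.  147.8] phi -0.1686 z [ 0.  0. -1.] q6 1.87
yaw first 0.0014 then tool xyz mm [149.1 201.5  -2.2]
```

Call:
arm_command([
  {"xyz": [0.0213,0.0288,0],"yaw": 0},
  {"xyz": [0.0213,0.0288,0],"yaw": 0},
  {"xyz": [0.0213,0.0288,0],"yaw": 0},
  {"xyz": [0.0213,0.0288,0],"yaw": 0},
  {"xyz": [0.0213,0.0288,0],"yaw": 0},
  {"xyz": [0.0213,0.0288,0],"yaw": 0},
  {"xyz": [0.0213,0.0288,0],"yaw": 0},
  {"xyz": [0,0,0],"yaw": 0},
  {"xyz": [0,0,0],"yaw": 0},
])

```text
clock: 10.6
ee_pos: [600.7, -111.2, 147.0]
tcp_rot: [-3.129, 0.273, 0.002]
ft_force: [0.1, 1.0, 0.1]
gripper_width: 93.0
grip_force: 0.0
```

```bash
python3 go.py 601 -110.8 18 -0.17
python3 - <<'E'
from fit import *
for c in("top","side"):
    im=camera(c); save(im,f"pics/{c}3.png")
    for d in outline_of("anvil_round",c)[:3]:
        p0=[487,113,0]
        if np.hypot(*(w2pix(c,[[487,113,32]])[0]-d["xy"]))<15:
            p,f=fit("anvil_round",12,{c:d["region"]},p0); print(c,np.round(d["xy"],1),round(d["p"],2),np.round(p,1),round(f,3))
    g=im.astype(int); u,v=np.round(w2pix(c,[[487,113,52]])[0]).astype(int)
    # bright grey blob of the anvil on the black plate, by brightness
    m=cv2.cvtColor(im,cv2.COLOR_RGB2GRAY)[v-20:v+20,u-20:u+20]
    print(c,u,v,m[::4,::4])
E
```

```text
clock 10.6 pos [ 600.7 -111.2  147. ] phi -0.1738 z [-0.001  0.    -1.   ] q6 1.49
yaw first -0.0038 then tool xyz mm [  0.3  -0.5 129. ]
top [295.8 292.6] 0.72 [4.879e+02 1.132e+02 3.000e-01] 0.093
top 294 296 [[160 165 162  59  58  63  61 165 158 162]
 [167  57  58  62  61  61  63  64 159 163]
 [ 57  58  65  56  57  83  62  63 163 162]
 [164  58  64 100 142 140 134 104  60 163]
 [159  57  57 139 140 145 147 137  60 167]
 [161 158  62 143 142  57 141 140  57  63]
 [164 160  55 141 141 138 140 137  57  56]
 [157 162 157  58 141 138 143  60  59  61]
 [161 156 158  55  59  61  58  60  63  59]
 [161 158 164 169  63  62  64  64  62  58]]
side 357 266 [[176 175 176 175 174 176 174 177 176 175]
 [177 174 178 176 174 175 173 171 175 173]
 [177 175 177 174 179 174 173 174 170 174]
 [172 172 175 174 174 177 173 169 174 175]
 [168 169 175 149 142 141 142 173 176 173]
 [174 171 160 142 142  19 142 140 169 110]
 [174 176 136 129 141 141 141 132  74  13]
 [ 69  27  63 111  74  81  83 130  47  15]
 [ 14  15  60  66  82 109  89  88  35  14]
 [ 14  15  57  67  70  72  77  88  29  16]]
```

View pics/top3.png

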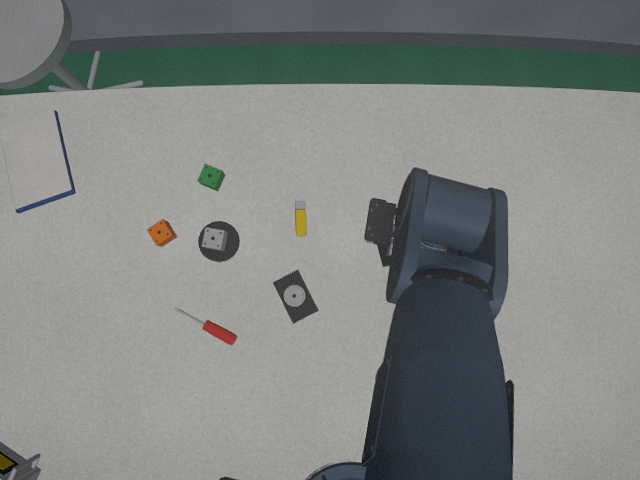

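The picture shows the round anvil parked upright on the oblong plate at (294,296). The top-camera measurement agrees with the release point to 0.3 mm.

Call:
arm_command([
  {"xyz": [0,0,0.03],"yaw": 0},
  {"xyz": [0,0,0.03],"yaw": 0},
  {"xyz": [0,0,0.03],"yaw": 0},
  {"xyz": [0,0,0.02],"yaw": 0},
  {"xyz": [0,0,0.012],"yaw": 0},
  {"xyz": [0,0,0.006],"yaw": 0},
  {"xyz": [0,0,0],"yaw": 0},
  {"xyz": [0,0,0],"yaw": 0},
])

```text
clock: 11.6
ee_pos: [601.5, -110.9, 20.6]
tcp_rot: [3.13, -0.267, 0.002]
ft_force: [0.1, -0.1, -0.4]
gripper_width: 92.9
grip_force: 0.0
```

Call:
arm_command([
  {"xyz": [0,0,0],"yaw": 0},
  {"xyz": [0,0,0],"yaw": 0},
  {"xyz": [0,0,0],"yaw": 0},
  {"xyz": [0,0,0],"yaw": 0},
  {"xyz": [0,0,0],"yaw": 0},
  {"xyz": [0,0,0],"yaw": 0},
  {"xyz": [0,0,0],"yaw": 0},
  {"xyz": [0,0,0],"yaw": 0},
  {"xyz": [0,0,0],"yaw": 0},
  {"xyz": [0,0,0],"yaw": 0},
], fingers=0.02)

```text
clock: 12.6
ee_pos: [600.9, -110.9, 19.6]
tcp_rot: [-3.13, 0.267, 0.0]
ft_force: [-0.3, 0.7, -0.4]
gripper_width: 33.8
grip_force: 30.0
```

```bash
python3 go.py 601 -110.8 18 -0.17
```

```text
clock 12.6 pos [ 600.9 -110.9   19.6] phi -0.1702 z [-0.  0. -1.] q6 1.48
yaw first -0.0002 then tool xyz mm [ 0.1 -0.1  1.6]
```

Call:
arm_command([
  {"xyz": [0,0,-0.01],"yaw": 0},
  {"xyz": [0,0,-0.03],"yaw": 0},
  {"xyz": [0,0,-0.035],"yaw": 0},
  {"xyz": [0,0,-0.035],"yaw": 0},
  {"xyz": [0,0,0],"yaw": 0.111},
  {"xyz": [0,0,0],"yaw": 0.111},
  {"xyz": [0,0,0],"yaw": 0},
])

```text
clock: 13.3
ee_pos: [600.6, -110.9, 129.9]
tcp_rot: [3.081, -0.615, -0.001]
ft_force: [-0.7, -0.2, -4.7]
gripper_width: 33.9
grip_force: 30.0
```

```bash
python3 go.py 451.4 -266.6 53 -0.392
```

```text
clock 13.3 pos [ 600.6 -110.9  129.9] phi -0.3938 z [-0.  0. -1.] q6 1.71
yaw first -0.0018 then tool xyz mm [-78.4 200.9  76.9]
```

Call:
arm_command([
  {"xyz": [-0.0112,0.0287,0],"yaw": 0},
  {"xyz": [-0.0112,0.0287,0],"yaw": 0},
  {"xyz": [-0.0112,0.0287,0],"yaw": 0},
  {"xyz": [-0.0112,0.0287,0],"yaw": 0},
  {"xyz": [-0.0112,0.0287,0],"yaw": 0},
  {"xyz": [-0.0112,0.0287,0],"yaw": 0},
  {"xyz": [-0.0112,0.0287,0],"yaw": 0},
  {"xyz": [0,0,0.02],"yaw": 0},
  {"xyz": [0,0,0.02],"yaw": 0},
  {"xyz": [0,0,0.02],"yaw": 0},
])

```text
clock: 14.3
ee_pos: [451.4, -266.8, 69.1]
tcp_rot: [-3.082, 0.607, 0.0]
ft_force: [1.1, -0.2, -4.6]
gripper_width: 34.4
grip_force: 30.0
```

Call:
arm_command([
  {"xyz": [0,0,0],"yaw": 0},
  {"xyz": [0,0,0],"yaw": 0},
  {"xyz": [0,0,0],"yaw": 0},
])

```text
clock: 14.6
ee_pos: [452.2, -266.9, 70.7]
tcp_rot: [3.081, -0.61, 0.002]
ft_force: [-0.2, -0.3, -4.1]
gripper_width: 33.9
grip_force: 30.0
```

```bash
python3 go.py 451.4 -266.6 53 -0.392
python3 - <<'E'
from fit import *
im=camera("side"); save(cv2.resize(im[90:210,320:460],None,fx=5,fy=5,interpolation=cv2.INTER_CUBIC),"pics/vs.png")
im=camera("top")
# square plate, bare now
g=cv2.cvtColor(im,cv2.COLOR_RGB2GRAY)
n,lab=cv2.connectedComponents((g<95).astype(np.uint8)); r=lab==lab[244,396]; print(r.sum())
if r.sum()<3000: print(fit("plate_square",0,{"top":r},[598,-110,.24]))
E
```

```text
clock 14.6 pos [ 452.2 -266.9   70.7] phi -0.391 z [ 0.001 -0.001 -1.   ] q6 1.34
yaw first 0.001 then tool xyz mm [-0.9  0.  17.7]
1440
(array([ 5.98575605e+02, -1.10292887e+02,  2.43352139e-01]), np.float64(0.03355310124721789))
```

View pics/vs.png

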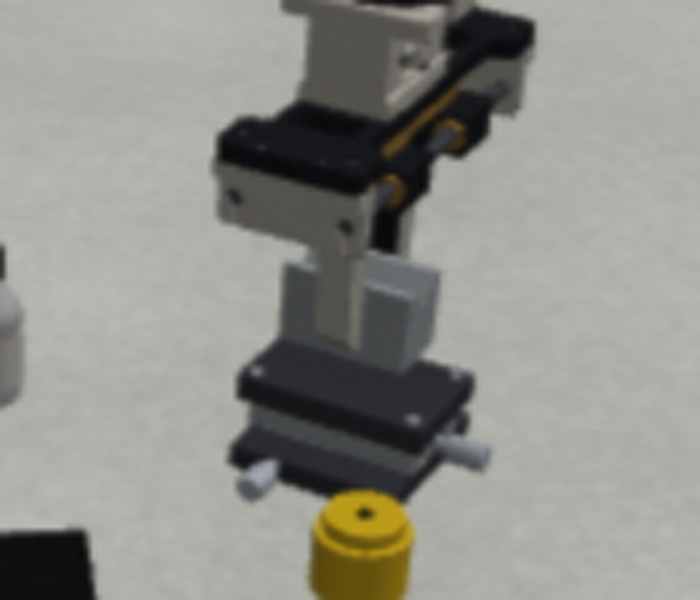

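The side crop shows the vee held level just above the stage, aligned with it and clear of the yellow cylinder.

Call:
arm_command([
  {"xyz": [-0.0005,0,0.008],"yaw": 0},
  {"xyz": [0,0,0.006],"yaw": 0},
  {"xyz": [0,0,0.003],"yaw": 0},
  {"xyz": [0,0,0],"yaw": 0},
  {"xyz": [0,0,0],"yaw": 0},
  {"xyz": [0,0,0],"yaw": 0},
])

```text
clock: 15.3
ee_pos: [451.2, -266.4, 52.5]
tcp_rot: [-3.081, 0.612, 0.0]
ft_force: [0.1, 0.4, -4.2]
gripper_width: 33.7
grip_force: 30.0
```

Call:
arm_command([
  {"xyz": [0,0,0],"yaw": 0},
  {"xyz": [0,0,0],"yaw": 0},
  {"xyz": [0,0,0],"yaw": 0},
  {"xyz": [0,0,0],"yaw": 0},
  {"xyz": [0,0,0],"yaw": 0},
  {"xyz": [0,0,0],"yaw": 0},
  {"xyz": [0,0,0],"yaw": 0},
  {"xyz": [0,0,0],"yaw": 0},
], fingers=0.093)

```text
clock: 16.1
ee_pos: [451.3, -266.4, 52.6]
tcp_rot: [-3.081, 0.612, -0.0]
ft_force: [-0.2, 0.3, 0.1]
gripper_width: 91.5
grip_force: 0.0
```

Call:
arm_command([
  {"xyz": [0,0,-0.025],"yaw": 0},
  {"xyz": [0,0,-0.035],"yaw": 0},
  {"xyz": [0,0,-0.04],"yaw": 0},
  {"xyz": [0,0,0],"yaw": 0},
  {"xyz": [0,0,0],"yaw": 0},
])

```text
clock: 16.6
ee_pos: [451.4, -266.5, 153.0]
tcp_rot: [3.081, -0.612, 0.002]
ft_force: [-0.2, 0.2, -0.5]
gripper_width: 92.8
grip_force: 0.0
```

```bash
python3 go.py 609.2 284 150 -0.17
```

```text
clock 16.6 pos [ 451.4 -266.5  153. ] phi -0.3922 z [ 0.001 -0.001 -1.   ] q6 1.34
yaw first -0.2222 then tool xyz mm [  62.4 -569.3    3. ]
```

Call:
arm_command([
  {"xyz": [0,0,0],"yaw": -0.111},
  {"xyz": [0,0,0],"yaw": -0.111},
  {"xyz": [0.0042,-0.038,0],"yaw": 0},
  {"xyz": [0.0042,-0.038,0],"yaw": 0},
  {"xyz": [0.0042,-0.038,0],"yaw": 0},
  {"xyz": [0.0042,-0.038,0],"yaw": 0},
  {"xyz": [0.0042,-0.038,0],"yaw": 0},
  {"xyz": [0.0042,-0.038,0],"yaw": 0},
  {"xyz": [0.0042,-0.038,0],"yaw": 0},
])

```text
clock: 17.5
ee_pos: [524.7, -7.6, 151.0]
tcp_rot: [-3.13, 0.267, 0.004]
ft_force: [-0.1, -0.3, 0.5]
gripper_width: 93.0
grip_force: 0.0
```

Call:
arm_command([
  {"xyz": [0.0042,-0.038,0],"yaw": 0},
  {"xyz": [0.0042,-0.038,0],"yaw": 0},
  {"xyz": [0.0042,-0.038,0],"yaw": 0},
  {"xyz": [0.0042,-0.038,0],"yaw": 0},
  {"xyz": [0.0042,-0.038,0],"yaw": 0},
  {"xyz": [0.0042,-0.038,0],"yaw": 0},
  {"xyz": [0.0042,-0.038,0],"yaw": 0},
  {"xyz": [0.0042,-0.038,0],"yaw": 0},
  {"xyz": [0,0,0],"yaw": 0},
  {"xyz": [0,0,0],"yaw": 0},
])

```text
clock: 18.5
ee_pos: [609.1, 284.8, 150.5]
tcp_rot: [3.129, -0.265, -0.004]
ft_force: [-0.3, -0.3, 0.4]
gripper_width: 93.1
grip_force: 0.0
```

```bash
python3 go.py 609.2 284 18 -0.17
python3 - <<'E'
from fit import *
im=camera("top"); g=cv2.cvtColor(im,cv2.COLOR_RGB2GRAY)
for d in outline_of("anvil_vee","top")[:3]:
    print(d["xy"],d["p"],fit("anvil_vee",45,{"top":d["region"]},[451.4,-266.6,-.39]))
# stage top outline: dark + vee
save(cv2.resize(im[265:355,410:520],None,fx=7,fy=6.6,interpolation=cv2.INTER_CUBIC),"pics/stage4.png")
E
```

```text
clock 18.5 pos [609.1 284.8 150.5] phi -0.169 z [-0.003 -0.001 -1.   ] q6 2.11
yaw first 0.001 then tool xyz mm [  0.3   0.7 132.5]
[478.9, 312.3] 0.92 (array([ 4.51800751e+02, -2.66245910e+02, -4.04556396e-01]), np.float64(0.03947924592104146))
```

View pics/stage4.png

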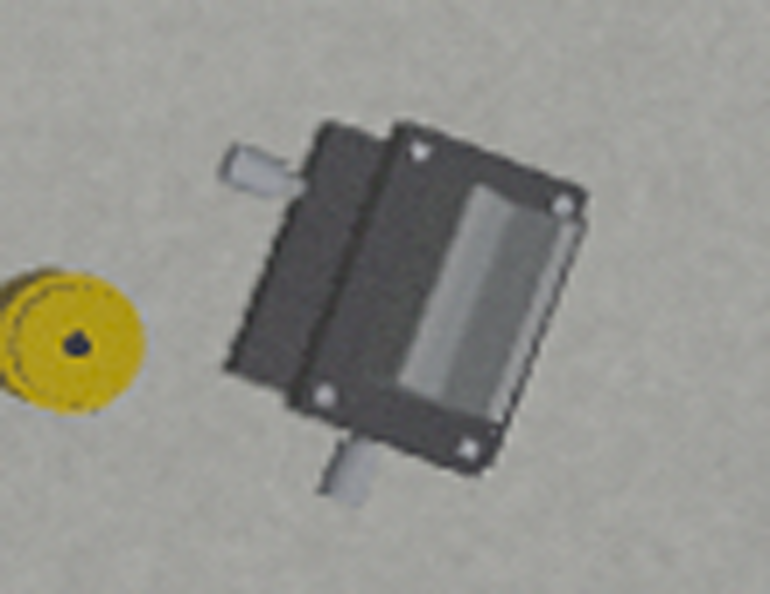

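Stage crop: the vee lies along the long side of the stage. Its sideways look is parallax, and the fit puts it within 0.5 mm of the stage centre.

```bash
python3 - <<'E'
from h import *
a=np.array([(271,323),(323,331),(261,374),(312,382),(291,353)],float)
w=pix2w("top",np.c_[140+(a[:,0]+.5)/4-.5,150+(a[:,1]+.5)/4-.5],52);print(np.round(w,1),w.mean(0))
for i,j in((0,1),(2,3)): d=w[i]-w[j];print(np.arctan2(d[1],d[0])-np.pi/2)
E
python3 go.py 609 284 18 -0.17
```

```text
[[626.  295.5  52. ]
 [621.4 267.8  52. ]
 [599.  300.5  52. ]
 [594.5 273.3  52. ]
 [609.9 284.6  52. ]] [610.15978553 284.34448766  52.        ]
-0.161989040445925
-0.16335953816773374
clock 18.6 pos [609.4 283.6 151.5] phi -0.1708 z [-0.002 -0.001 -1.   ] q6 2.11
yaw first -0.0008 then tool xyz mm [ -0.5  -0.3 133.5]
```

Call:
arm_command([
  {"xyz": [0.0006,0,0.03],"yaw": 0},
  {"xyz": [0,0,0.03],"yaw": 0},
  {"xyz": [0,0,0.03],"yaw": 0},
  {"xyz": [0,0,0.022],"yaw": 0},
  {"xyz": [0,0,0.012],"yaw": 0},
  {"xyz": [0,0,0.007],"yaw": 0},
  {"xyz": [0,0,0],"yaw": 0},
  {"xyz": [0,0,0],"yaw": 0},
])

```text
clock: 19.4
ee_pos: [611.0, 284.6, 22.7]
tcp_rot: [-3.13, 0.267, -0.002]
ft_force: [0.1, -0.1, -0.2]
gripper_width: 93.2
grip_force: 0.0
```

Call:
arm_command([
  {"xyz": [0,0,0],"yaw": 0},
  {"xyz": [0,0,0],"yaw": 0},
  {"xyz": [0,0,0],"yaw": 0},
  {"xyz": [0,0,0],"yaw": 0},
  {"xyz": [0,0,0],"yaw": 0},
  {"xyz": [0,0,0],"yaw": 0},
  {"xyz": [0,0,0],"yaw": 0},
  {"xyz": [0,0,0],"yaw": 0},
  {"xyz": [0,0,0],"yaw": 0},
  {"xyz": [0,0,0],"yaw": 0},
], fingers=0.03)

```text
clock: 20.4
ee_pos: [610.5, 284.5, 21.6]
tcp_rot: [3.13, -0.267, -0.0]
ft_force: [0.3, -1.0, 0.0]
gripper_width: 41.9
grip_force: 30.0
```

Call:
arm_command([
  {"xyz": [0,0,-0.01],"yaw": 0},
  {"xyz": [0,0,-0.03],"yaw": 0},
  {"xyz": [0,0,-0.035],"yaw": 0},
  {"xyz": [0,0,-0.035],"yaw": 0},
  {"xyz": [0,0,0],"yaw": -0.137},
  {"xyz": [0,0,0],"yaw": -0.137},
  {"xyz": [0,0,0],"yaw": -0.138},
  {"xyz": [0,0,0],"yaw": 0},
  {"xyz": [0,0,0],"yaw": 0},
])

```text
clock: 21.3
ee_pos: [610.2, 284.5, 131.6]
tcp_rot: [3.119, 0.373, -0.001]
ft_force: [0.9, -1.6, -5.6]
gripper_width: 41.9
grip_force: 30.0
```

```bash
python3 go.py 598.6 -110.3 150 0.242
```

```text
clock 21.3 pos [610.2 284.5 131.6] phi 0.2377 z [-0.001 -0.    -1.   ] q6 1.7
yaw first -0.0043 then tool xyz mm [-105.9  380.5  -18.4]
```

Call:
arm_command([
  {"xyz": [-0.0106,0.038,0],"yaw": -0.004},
  {"xyz": [-0.0106,0.038,0],"yaw": 0},
  {"xyz": [-0.0106,0.038,0],"yaw": 0},
  {"xyz": [-0.0106,0.038,0],"yaw": 0},
  {"xyz": [-0.0106,0.038,0],"yaw": 0},
  {"xyz": [-0.0106,0.038,0],"yaw": 0},
  {"xyz": [-0.0106,0.038,0],"yaw": 0},
  {"xyz": [-0.0106,0.038,0],"yaw": 0},
  {"xyz": [-0.0106,0.038,0],"yaw": 0},
  {"xyz": [-0.0106,0.038,0],"yaw": 0},
])

```text
clock: 22.3
ee_pos: [599.7, -111.4, 131.8]
tcp_rot: [-3.119, -0.379, -0.0]
ft_force: [0.9, -0.2, -5.0]
gripper_width: 41.9
grip_force: 30.0
```

Call:
arm_command([
  {"xyz": [0,0,0.03],"yaw": 0},
  {"xyz": [0,0,0.03],"yaw": 0},
  {"xyz": [0,0,0.02],"yaw": 0},
  {"xyz": [0,0,0.01],"yaw": 0},
  {"xyz": [0,0,0],"yaw": 0},
  {"xyz": [0,0,0],"yaw": 0},
  {"xyz": [0,0,0],"yaw": 0},
])

```text
clock: 23.0
ee_pos: [600.8, -109.9, 43.0]
tcp_rot: [3.117, 0.384, 0.003]
ft_force: [1.2, -1.2, -5.1]
gripper_width: 42.0
grip_force: 30.0
```

```bash
python3 go.py 598.6 -110.3 21.8 0.242
python3 - <<'E'
from fit import *
im=camera("top"); g=cv2.cvtColor(im,cv2.COLOR_RGB2GRAY)
n,lab=cv2.connectedComponents((g<95).astype(np.uint8)); r=lab==lab[250,225]; print(r.sum(),fit("plate_round",0,{"top":r},[608,281,0]))
E
```

```text
clock 23.0 pos [ 600.8 -109.9   43. ] phi 0.2453 z [ 0.002 -0.001 -1.   ] q6 1.07
yaw first 0.0033 then tool xyz mm [-2.2 -0.2 21.2]
1297 (array([ 6.07635883e+02,  2.81220227e+02, -3.43558448e-02]), np.float64(0.03968511229451266))
```

Call:
arm_command([
  {"xyz": [-0.0018,0,0.008],"yaw": 0.002},
  {"xyz": [0,0,0.003],"yaw": 0},
  {"xyz": [0,0,0],"yaw": 0},
  {"xyz": [0,0,0],"yaw": 0},
  {"xyz": [0,0,0],"yaw": 0},
  {"xyz": [0,0,0],"yaw": 0},
])

```text
clock: 23.65
ee_pos: [598.4, -110.2, 30.8]
tcp_rot: [3.118, 0.382, 0.0]
ft_force: [-0.5, -0.4, -6.4]
gripper_width: 41.6
grip_force: 30.0
```

```bash
for i in 1 2 3; do python3 go.py 598.6 -110.3 21.8 0.242;python3 -c "from h import *;camera('top')"; done
```

```text
clock 23.65 pos [ 598.4 -110.2   30.8] phi 0.2438 z [ 0. -0. -1.] q6 1.07
yaw first 0.0018 then tool xyz mm [0.2 0.1 9. ]
clock 23.7 pos [ 598.3 -110.2   30.8] phi 0.2438 z [ 0. -0. -1.] q6 1.07
yaw first 0.0018 then tool xyz mm [0.2 0.1 9. ]
clock 23.75 pos [ 598.3 -110.3   30.7] phi 0.2438 z [ 0. -0. -1.] q6 1.07
yaw first 0.0018 then tool xyz mm [0.3 0.1 8.9]
```

Call:
arm_command([
  {"xyz": [0,0,0.006],"yaw": 0},
  {"xyz": [0,0,0.003],"yaw": 0},
  {"xyz": [0,0,0],"yaw": 0},
  {"xyz": [0,0,0],"yaw": 0},
  {"xyz": [0,0,0],"yaw": 0},
])

```text
clock: 24.3
ee_pos: [598.2, -110.2, 21.6]
tcp_rot: [-3.118, -0.382, 0.0]
ft_force: [-0.9, 0.1, -2.9]
gripper_width: 42.0
grip_force: 30.0
```

Call:
arm_command([
  {"xyz": [0,0,0],"yaw": 0},
  {"xyz": [0,0,0],"yaw": 0},
  {"xyz": [0,0,0],"yaw": 0},
  {"xyz": [0,0,0],"yaw": 0},
  {"xyz": [0,0,0],"yaw": 0},
  {"xyz": [0,0,0],"yaw": 0},
  {"xyz": [0,0,0],"yaw": 0},
  {"xyz": [0,0,0],"yaw": 0},
], fingers=0.093)

```text
clock: 25.1
ee_pos: [598.2, -110.3, 21.6]
tcp_rot: [-3.118, -0.382, -0.0]
ft_force: [0.2, 0.5, 0.6]
gripper_width: 92.8
grip_force: 0.0
```

Call:
arm_command([
  {"xyz": [0,0,-0.025],"yaw": 0},
  {"xyz": [0,0,-0.035],"yaw": 0},
  {"xyz": [0,0,-0.035],"yaw": 0},
  {"xyz": [0,0,-0.035],"yaw": 0},
  {"xyz": [0,0,0],"yaw": 0},
  {"xyz": [0,0,0],"yaw": 0},
])

```text
clock: 25.7
ee_pos: [598.3, -110.3, 152.0]
tcp_rot: [3.118, 0.382, 0.002]
ft_force: [-0.7, 1.1, -0.0]
gripper_width: 93.2
grip_force: 0.0
```

```bash
python3 go.py 488.1 113.1 150 0.242
```

```text
clock 25.7 pos [ 598.3 -110.3  152. ] phi 0.2438 z [ 0.001 -0.    -1.   ] q6 1.07
yaw first 0.0018 then tool xyz mm [ -53.5 -243.3    2. ]
```

Call:
arm_command([
  {"xyz": [-0.0076,-0.0348,0],"yaw": 0},
  {"xyz": [-0.0076,-0.0348,0],"yaw": 0},
  {"xyz": [-0.0076,-0.0348,0],"yaw": 0},
  {"xyz": [-0.0076,-0.0348,0],"yaw": 0},
  {"xyz": [-0.0076,-0.0348,0],"yaw": 0},
  {"xyz": [-0.0076,-0.0348,0],"yaw": 0},
  {"xyz": [-0.0076,-0.0348,0],"yaw": 0},
  {"xyz": [0,0,0],"yaw": 0},
  {"xyz": [0,0,0],"yaw": 0},
  {"xyz": [0,0,0],"yaw": 0},
])

```text
clock: 26.7
ee_pos: [488.0, 112.6, 151.0]
tcp_rot: [3.118, 0.381, -0.001]
ft_force: [-0.2, 0.3, 0.7]
gripper_width: 93.1
grip_force: 0.0
```

```bash
python3 go.py 488.1 113.1 18 0.242;  python3 - <<'E'
from fit import *
im=camera("top")
for d in outline_of("anvil_square","top")[:4]:
    if np.hypot(*(np.array(d["xy"])-(396,242)))<20: print(d["xy"],d["p"],fit("anvil_square",12,{"top":d["region"]},[598.4,-110.3,.24]))
E
```

```text
clock 26.7 pos [488.  112.6 151. ] phi 0.2433 z [-0.001 -0.    -1.   ] q6 1.46
yaw first 0.0013 then tool xyz mm [  0.3  -0.4 133. ]
[397.6, 244.5] 0.75 (array([ 5.96602315e+02, -1.09511338e+02,  2.60772549e-01]), np.float64(0.11738544474393531))
```

Call:
arm_command([
  {"xyz": [0,0,0.03],"yaw": 0},
  {"xyz": [0,0,0.03],"yaw": 0},
  {"xyz": [0,0,0.03],"yaw": 0},
  {"xyz": [0,0,0.022],"yaw": 0},
  {"xyz": [0,0,0.012],"yaw": 0},
  {"xyz": [0,0,0.007],"yaw": 0},
  {"xyz": [0,0,0],"yaw": 0},
  {"xyz": [0,0,0],"yaw": 0},
  {"xyz": [0,0,0],"yaw": 0},
])

```text
clock: 27.7
ee_pos: [488.4, 113.4, 21.5]
tcp_rot: [-3.118, -0.382, -0.002]
ft_force: [0.0, -0.9, -0.0]
gripper_width: 93.0
grip_force: 0.0
```

Call:
arm_command([
  {"xyz": [0,0,0],"yaw": 0},
  {"xyz": [0,0,0],"yaw": 0},
  {"xyz": [0,0,0],"yaw": 0},
  {"xyz": [0,0,0],"yaw": 0},
  {"xyz": [0,0,0],"yaw": 0},
  {"xyz": [0,0,0],"yaw": 0},
  {"xyz": [0,0,0],"yaw": 0},
  {"xyz": [0,0,0],"yaw": 0},
  {"xyz": [0,0,0],"yaw": 0},
  {"xyz": [0,0,0],"yaw": 0},
], fingers=0.03)

```text
clock: 28.7
ee_pos: [487.8, 113.3, 20.6]
tcp_rot: [-3.118, -0.382, 0.0]
ft_force: [0.4, 0.1, 0.4]
gripper_width: 45.3
grip_force: 30.0
```

Call:
arm_command([
  {"xyz": [0,0,-0.01],"yaw": 0},
  {"xyz": [0,0,-0.03],"yaw": 0},
  {"xyz": [0,0,-0.035],"yaw": 0},
  {"xyz": [0,0,-0.035],"yaw": 0},
  {"xyz": [0,0,0],"yaw": 0},
  {"xyz": [0,0,0],"yaw": 0},
  {"xyz": [0,0,0],"yaw": 0},
])

```text
clock: 29.4
ee_pos: [486.8, 113.2, 129.4]
tcp_rot: [3.118, 0.382, -0.004]
ft_force: [-0.3, -0.1, -5.4]
gripper_width: 45.2
grip_force: 30.0
```

```bash
python3 go.py 607.7 281.4 150 0.242
```

```text
clock 29.4 pos [486.8 113.2 129.4] phi 0.2438 z [-0.002 -0.    -1.   ] q6 1.46
yaw first 0.0018 then tool xyz mm [ 157.7 -134.4  -20.6]
```

Call:
arm_command([
  {"xyz": [0.0261,-0.0224,0],"yaw": 0},
  {"xyz": [0.0261,-0.0224,0],"yaw": 0},
  {"xyz": [0.0261,-0.0224,0],"yaw": 0},
  {"xyz": [0.0261,-0.0224,0],"yaw": 0},
  {"xyz": [0.0261,-0.0224,0],"yaw": 0},
  {"xyz": [0.0261,-0.0224,0],"yaw": 0},
  {"xyz": [0,0,0.03],"yaw": 0},
  {"xyz": [0,0,0.03],"yaw": 0},
  {"xyz": [0,0,0.02],"yaw": 0},
  {"xyz": [0,0,0.015],"yaw": 0},
])

```text
clock: 30.4
ee_pos: [605.7, 280.9, 31.9]
tcp_rot: [3.117, 0.382, -0.007]
ft_force: [-0.2, 0.1, -2.8]
gripper_width: 45.4
grip_force: 30.0
```

Call:
arm_command([
  {"xyz": [0,0,0.003],"yaw": 0},
  {"xyz": [0,0,0],"yaw": 0},
  {"xyz": [0,0,0],"yaw": 0},
  {"xyz": [0,0,0],"yaw": 0},
])

```text
clock: 30.8
ee_pos: [607.9, 281.7, 33.8]
tcp_rot: [-3.118, -0.382, -0.003]
ft_force: [0.3, 0.7, -3.4]
gripper_width: 45.7
grip_force: 30.0
```

```bash
python3 go.py 607.7 281.4 20.8 0.242
python3 - <<'E'
from fit import *
im=camera("top")
save(cv2.resize(im[205:335,340:500],None,fx=5,fy=4.5,interpolation=cv2.INTER_CUBIC),"pics/sq5.png")
E
```

```text
clock 30.8 pos [607.9 281.7  33.8] phi 0.2438 z [ 0.002  0.001 -1.   ] q6 1.69
yaw first 0.0018 then tool xyz mm [-0.3  0.3 13. ]
```

View pics/sq5.png

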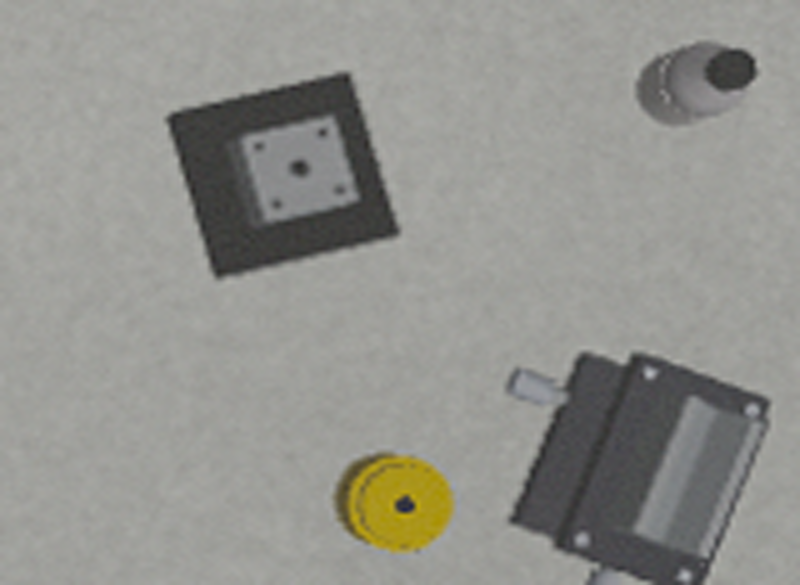

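The crop shows the square anvil squared up on its plate. Its holes are at (259,147), (323,132), (277,204) and (340,189), and the plate corners are at (168,115), (350,73), (400,235) and (218,277). The vee is on the stage, and the bottle and yellow cylinder are untouched.

Call:
arm_command([
  {"xyz": [0,0,0.007],"yaw": 0},
  {"xyz": [0,0,0.004],"yaw": 0},
  {"xyz": [0,0,0.0015],"yaw": 0},
  {"xyz": [0,0,0],"yaw": 0},
  {"xyz": [0,0,0],"yaw": 0},
  {"xyz": [0,0,0],"yaw": 0},
])

```text
clock: 31.45
ee_pos: [607.2, 281.5, 20.4]
tcp_rot: [3.118, 0.382, -0.0]
ft_force: [-5.3, -2.3, 6.0]
gripper_width: 45.4
grip_force: 30.0
```

Call:
arm_command([
  {"xyz": [0,0,0],"yaw": 0},
  {"xyz": [0,0,0],"yaw": 0},
  {"xyz": [0,0,0],"yaw": 0},
  {"xyz": [0,0,0],"yaw": 0},
  {"xyz": [0,0,0],"yaw": 0},
  {"xyz": [0,0,0],"yaw": 0},
  {"xyz": [0,0,0],"yaw": 0},
  {"xyz": [0,0,0],"yaw": 0},
], fingers=0.093)

```text
clock: 32.25
ee_pos: [607.3, 281.6, 20.1]
tcp_rot: [3.118, 0.382, 0.0]
ft_force: [0.1, -0.5, 0.3]
gripper_width: 92.7
grip_force: 0.0
```

Call:
arm_command([
  {"xyz": [0,0,-0.025],"yaw": 0},
  {"xyz": [0,0,-0.035],"yaw": 0},
  {"xyz": [0,0,-0.035],"yaw": 0},
  {"xyz": [0,0,-0.035],"yaw": 0},
  {"xyz": [-0.025,0.03,0],"yaw": 0},
  {"xyz": [-0.025,0.03,0],"yaw": 0},
  {"xyz": [-0.025,0.03,0],"yaw": 0},
  {"xyz": [-0.025,0.03,0],"yaw": 0},
  {"xyz": [-0.025,0.03,0],"yaw": 0},
  {"xyz": [-0.025,0.03,0],"yaw": 0},
])

```text
clock: 33.25
ee_pos: [504.4, 69.4, 150.3]
tcp_rot: [3.118, 0.382, 0.001]
ft_force: [-0.0, -0.4, 0.8]
gripper_width: 92.9
grip_force: 0.0
```

```bash
python3 go.py
python3 - <<'E'
from fit import *
def cw(a,z):
    a=np.array(a,float); return pix2w("top",np.c_[340+(a[:,0]+.5)/5-.5,205+(a[:,1]+.5)/4.5-.5],z)
w=cw([(259,147),(323,132),(277,204),(340,189)],52);p=cw([(168,115),(350,73),(400,235),(218,277)],12)
print("sq",w.mean(0),"plate",p.mean(0))
for q in(w[0]-w[1],p[0]-p[1]): print(np.arctan2(q[1],q[0])-np.pi/2)
im=camera("top");save(im[100:480],"pics/top6.png")
save(cv2.resize(im[190:290,170:270],None,fx=6,fy=6,interpolation=cv2.INTER_CUBIC),"pics/rd6.png")
for d in outline_of("anvil_round","top"):
    if np.hypot(*(np.array(d["xy"])-(219,241)))<20: print(fit("anvil_round",12,{"top":d["region"]},[607,281,0]))
E
```

```text
clock 33.25 pos [504.4  69.4 150.3] phi 0.244 z [ 0. -0. -1.] q6 1.37
sq [ 597.58224054 -110.18413113   52.        ] plate [ 598.01617933 -110.3670975    12.        ]
0.24408995477664885
0.2422455457707262
(array([ 6.06589090e+02,  2.81812746e+02, -1.28800229e-01]), np.float64(0.07112970711297073))
```

View pics/top6.png

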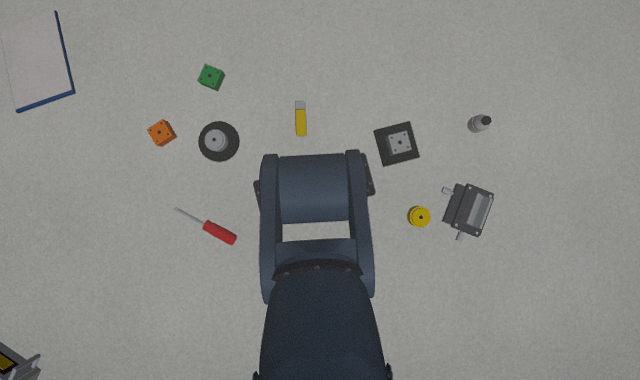

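View pics/rd6.png

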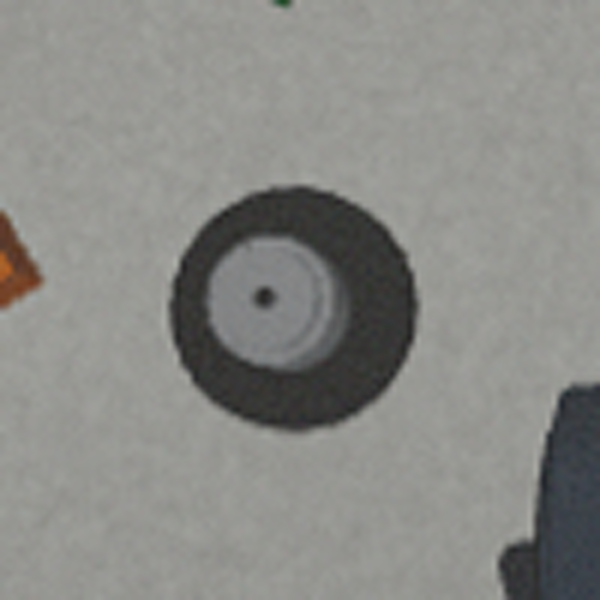

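Everything is in place in this picture: the round anvil is on the round plate (within about 1 mm of centre), the square on the square plate (0.5 mm) and the vee on the stage. The bystanders have not moved.

```bash
python3 -c "from rig import *;print(hand_in())"
```

```text
the job is handed in; nothing more can be done
None
```

The changeover is done and handed in at about 33 s: the vee block is centred on the stage with its groove along the long side, and the round and square anvils stand on their own plates, each within about 1 mm by the camera; the oblong plate was emptied and the bottle, lighter and screwdriver were left alone.

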